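# Find the fullest hardware tin by feel

### The job

One of the three look-alike tins in the carrier is still full of brass spacers, and only its weight tells. Swing the keeper bar back away from you until it stops and leave it there; then, working along the row from left to right, lift each tin straight up clear of its pocket to feel its weight, seating it again before you take the next. Finish holding the heaviest tin up in the gripper, upright and still, about 15 cm above its pocket, with the other two seated in their pockets and the meter, flux bottle, mug and solder spool left alone.

Things in the scene. Friction and masses are not known exactly. Their poses are not given: they have to be found in the camera images.
- carrier: heavy, unmoving tin carrier: grey block 84 mm deep (x), 286 mm long (y, the row), 22 mm high; three pockets of 55.5 mm diameter, 14 mm deep, at y = +85, 0, -85 mm; end cheeks 30 mm high; 308 mm long over the bar's arms. Origin under its centre on the bench, x to its rear (away from the robot), y to the left along the row; yaw within 0.3 rad
- pocket_left (a point): centre of the floor of the carrier's left pocket as the robot sees the row, 8 mm above the bench; a tin seated here has its origin here
- pocket_middle (a point): centre of the floor of the carrier's middle pocket as the robot sees the row, 8 mm above the bench; a tin seated here has its origin here
- pocket_right (a point): centre of the floor of the carrier's right pocket as the robot sees the row, 8 mm above the bench; a tin seated here has its origin here
- keeper_bar (a joint): angle of the keeper bar: about 0 (-0.12 to 0.12) standing upright across the row above the lids, grows as it swings to the carrier's rear (+x), stops at 1.4. Its pivots rub and it stays where it is left; moving it takes about 1.5 N at the bar
- bar_grip (a point): middle of the keeper bar, on the axis of its black rubber sleeve (12 mm diameter, 80 mm long, along the carrier's y); 88 mm from the pivot axis, 114 mm above the bench when upright, 20 mm above the tin lids' tops (94 mm)
- bar_pivot (a point): point on the keeper bar's hinge axis (the carrier's y direction) below the middle pocket, 26 mm above the bench; the axis is straight over the row's centre line
- tin_a: one of three look-alike closed tins (steel, blue band, fixed lid), 52 mm diameter, 86 mm tall, straight side; origin at the centre of its underside, z up. Starts in any of the pockets, whatever its letter. Weighs 0.1 to 0.75 kg with its contents; the three weights differ by at least 0.12 kg, and which is which cannot be seen and changes every time (contents_full: the heaviest tin's load)
- tin_b: one of three look-alike closed tins (steel, blue band, fixed lid), 52 mm diameter, 86 mm tall, straight side; origin at the centre of its underside, z up. Starts in any of the pockets, whatever its letter. Weighs 0.1 to 0.75 kg with its contents; the three weights differ by at least 0.12 kg, and which is which cannot be seen and changes every time (contents_full: the heaviest tin's load)
- tin_c: one of three look-alike closed tins (steel, blue band, fixed lid), 52 mm diameter, 86 mm tall, straight side; origin at the centre of its underside, z up. Starts in any of the pockets, whatever its letter. Weighs 0.1 to 0.75 kg with its contents; the three weights differ by at least 0.12 kg, and which is which cannot be seen and changes every time (contents_full: the heaviest tin's load)
- meter: yellow hand multimeter lying on the bench right of the carrier, 128x72x40 mm; origin at the centre of its underside; leave alone
- flux_bottle: small amber bottle with a red nozzle, 31 mm diameter, 90 mm tall, right of the carrier; origin at the centre of its underside; leave alone
- mug: white mug with dark dots, 82x114x91 mm, left of the carrier; origin at the centre of its underside; leave alone
- spool: solder spool standing on its flange, white with black flanges, 62x66x56 mm, behind and to the right of the carrier; origin at the centre of its underside; leave alone
There are look-alikes about, which are no part of the job. Leave any red look-alike of the tin_a alone.

How it is judged:
On the way, in this order (a step that is already met when the one before it is completed fails the run):
1. the keeper bar is swung back (value of joint keeper_bar above 1.25 rad), for 0.1 s.
2. the tin of the left pocket is lifted clear in the gripper, the other two seated (distance between each of tin_a, tin_b, tin_c and pocket_left above 0.025 m and ((height (world z) of tin_a above 0.03 m and contact force between the fingers and tin_a above 0.5 N) or (height (world z) of tin_b above 0.03 m and contact force between the fingers and tin_b above 0.5 N) or (height (world z) of tin_c above 0.03 m and contact force between the fingers and tin_c above 0.5 N)) and distance between any of tin_a, tin_b, tin_c and pocket_middle below 0.006 m and distance between any of tin_a, tin_b, tin_c and pocket_right below 0.006 m), for 0.2 s.
3. the tin of the middle pocket is lifted clear in the gripper, the other two seated (distance between each of tin_a, tin_b, tin_c and pocket_middle above 0.025 m and ((height (world z) of tin_a above 0.03 m and contact force between the fingers and tin_a above 0.5 N) or (height (world z) of tin_b above 0.03 m and contact force between the fingers and tin_b above 0.5 N) or (height (world z) of tin_c above 0.03 m and contact force between the fingers and tin_c above 0.5 N)) and distance between any of tin_a, tin_b, tin_c and pocket_left below 0.006 m and distance between any of tin_a, tin_b, tin_c and pocket_right below 0.006 m), for 0.2 s.
4. the tin of the right pocket is lifted clear in the gripper, the other two seated (distance between each of tin_a, tin_b, tin_c and pocket_right above 0.025 m and ((height (world z) of tin_a above 0.03 m and contact force between the fingers and tin_a above 0.5 N) or (height (world z) of tin_b above 0.03 m and contact force between the fingers and tin_b above 0.5 N) or (height (world z) of tin_c above 0.03 m and contact force between the fingers and tin_c above 0.5 N)) and distance between any of tin_a, tin_b, tin_c and pocket_left below 0.006 m and distance between any of tin_a, tin_b, tin_c and pocket_middle below 0.006 m), for 0.2 s.
At the end, for the whole second after the job is handed in: the heaviest tin is held in the gripper with its underside at least 120 mm above the bench (98 mm above the carrier's top), within 0.3 rad of upright and still; the other two stand in pockets (within 6 mm of the pocket floor's centre, upright); the keeper bar is back (beyond 1.2 rad) (value of joint keeper_bar above 1.2 rad and ((horizontal distance between contents_full_c0 and tin_a below 0.03 m and height (world z) of tin_a above 0.12 m and angle between tin_a's own z axis and vertical below 0.3 rad and contact force between the fingers and tin_a above 0.5 N and linear speed of tin_a below 0.05 m/s and (distance between tin_b and pocket_left below 0.006 m or distance between tin_b and pocket_middle below 0.006 m or distance between tin_b and pocket_right below 0.006 m) and (distance between tin_c and pocket_left below 0.006 m or distance between tin_c and pocket_middle below 0.006 m or distance between tin_c and pocket_right below 0.006 m) and angle between each of tin_b, tin_c's own z axis and vertical below 0.08 rad) or (horizontal distance between contents_full_c0 and tin_b below 0.03 m and height (world z) of tin_b above 0.12 m and angle between tin_b's own z axis and vertical below 0.3 rad and contact force between the fingers and tin_b above 0.5 N and linear speed of tin_b below 0.05 m/s and (distance between tin_a and pocket_left below 0.006 m or distance between tin_a and pocket_middle below 0.006 m or distance between tin_a and pocket_right below 0.006 m) and (distance between tin_c and pocket_left below 0.006 m or distance between tin_c and pocket_middle below 0.006 m or distance between tin_c and pocket_right below 0.006 m) and angle between each of tin_a, tin_c's own z axis and vertical below 0.08 rad) or (horizontal distance between contents_full_c0 and tin_c below 0.03 m and height (world z) of tin_c above 0.12 m and angle between tin_c's own z axis and vertical below 0.3 rad and contact force between the fingers and tin_c above 0.5 N and linear speed of tin_c below 0.05 m/s and (distance between tin_a and pocket_left below 0.006 m or distance between tin_a and pocket_middle below 0.006 m or distance between tin_a and pocket_right below 0.006 m) and (distance between tin_b and pocket_left below 0.006 m or distance between tin_b and pocket_middle below 0.006 m or distance between tin_b and pocket_right below 0.006 m) and angle between each of tin_a, tin_b's own z axis and vertical below 0.08 rad))); the arm keeps its last pose, push and grip.
It fails at once if the meter is disturbed (moved over 15 mm) (distance of meter from where it was at the start of the episode above 0.015 m).
It fails at once if the flux bottle is disturbed (moved over 15 mm) (distance of flux_bottle from where it was at the start of the episode above 0.015 m).
It fails at once if the mug is disturbed (moved over 15 mm) (distance of mug from where it was at the start of the episode above 0.015 m).
It fails at once if the spool is disturbed (moved over 15 mm) (distance of spool from where it was at the start of the episode above 0.015 m).
It fails at once if a tin is tipped over (angle between any of tin_a, tin_b, tin_c's own z axis and vertical above 0.8 rad).
It also fails if it takes over 72 s, if anything falls off the work surface, if the arm or the gripper's body presses on something with over 40 N, if the wrist force passes 120 N, or if a joint passes its speed limit or range.

### The arm

A 7-joint arm with a two-finger parallel gripper is mounted at the origin on a cart in front of the work surface, level with it; the furniture and walls round the work are solid. World frame = base frame: x ahead of the robot, y to its left, z up, the work surface at z = 0. Lengths are in m, angles in rad, forces in N, time in s.
With the tool pointing down it reaches from about 0.35 to 0.9 m from the base axis. Payload 8.1 kg.
Tool frame: the origin (TCP) lies midway between the tips of the shut fingers; the grasp point (between the pads) lies 19 mm behind it; z points along the fingers, y is the line along which they close (so a half turn about z gives the same grasp; the last joint's range is limited). The gripper opens to 92 mm and grips with 3 to 60 N. Pads are 19 mm wide; open, the fingers measure 130 mm over their backs; the gripper's body (75 mm by 190 mm) begins 47 mm behind the grasp point.
Start: joints at [-1.249, 0.434, 0.025, 1.573, -0.012, 1.134, -0.075], TCP at [0.258, 0.569, 0.227] pointing down, gripper open.
Joint ranges: [-2.62, 2.62], [-0.44, 2.09], [-1.27, 1.32], [0.08, 2.57], [-1.32, 4.46], [0.12, 2], [-2.74, 2.74]. Speed limits (rad/s): [2.22, 2.22, 3.01, 3.01, 3.14, 3.14, 3.14].

### API

Orientations are given as a rotation vector (axis times angle).
In Python, from cell import arm gives the robot as it stands.
- The arm moves only by the tool carry_out, never from a script. Its arguments are lists of equal length, an entry for each row: "claw": the finger opening in cm, from 0 to 9.18; "delta_pos": the shift along the tool's x, y, z in cm, a list of three; "angular": the turn, a rotation vector about the tool's x, y, z in rad, a list of three. In form: {"claw": [claw, ...], "delta_pos": [[dx, dy, dz], ...], "angular": [[ax, ay, az], ...]}. A call has 1 to 20 rows; each row shifts and turns the commanded pose from where the row before left it, along the tool's axes as they then stand; what a row does not reach is not made up. A row lasts 1/10 s, in which the tool goes at most 50 mm and 8.59 degrees, less where a joint would pass 70% of its speed; a pose out of reach is approached as far as the arm can. A call with a gripper value outside its range is refused whole. The fingers move at their own pace and stop on an object; "force" is the grip in N (left out, the last holds). Time passes only in rows, so rows that do not move let the fingers close. It gives the time, the measured TCP pose, the force, the opening and the grip force at its end, in the units of the state.
- arm.observe(): the state, without advancing time (a new reading comes with each control period).
- arm.get_image(name): name is "scene" or "top"; returns a dict with "frame" (420x560x3 uint8, red, green, blue), "mtx" (3x3 intrinsics, pixels), "T" (4x4, takes a point from camera to world coordinates). Camera axes: x right, y down, z forward; pixel columns grow to the right and rows downward; lengths in m; the calibration is good to about 2 mm. A picture is of the moment at which its call begins. There is no depth.
- arm.sign_off(): hands the job in; it is judged then, once.
Trained networks look in a picture, given as the dict that the camera call returned (one of the last four; its "shot" number tells which), for a name from the list of things; names that differ only in an ending like _2 or _b are one class to them, and where a whole thing is asked for, a point or a joint stands for the part that bears it (a point fixed in the world has none). Each returns a list of dicts, best first, with "conf" (0 to 1); they miss things now and then, are a little off and sometimes report something else, mostly with a low value. They report only what shows in the picture. A call takes as long as a camera call. They do not tell look-alikes from the thing itself.
- arm.look_for(label, picture): "centre" ([column, row] as shares, 0 to 1, of the picture: columns of its width, rows of its height, amid what is visible of it).
- arm.trace(label, picture): "region" (420x560 bool, what is visible of it) and "centre" ([column, row] as shares, 0 to 1, of the picture: columns of its width, rows of its height, amid what is visible of it).
- arm.place_of(label, picture): "centre" ([column, row] as shares, 0 to 1, of the picture: columns of its width, rows of its height: a listed point, or the origin of a listed thing).
The state is a dict: "clock": time; "joints": joint angles; "dq": joint speeds; "joint_efforts": joint torques, N m; "position": TCP position; "ee_rot": TCP orientation; "force": force on the tool from outside, world axes, zero at the start; "ft_torque": the same for the moment, N m; "width": opening from 0.0 (shut) to 1.0 (fully open); "gripper_force": force on a finger pad.
Only numpy, scipy, OpenCV 4.12 (cv2) and the standard library are available. Lean on these libraries where they do the work, as an engineer would, in place of code of your own. Each camera call takes 0.05 s, during which the arm holds its last target. There are 200 camera calls.

## Working session

There is one attempt and no reset: what is moved stays moved. The work goes in short steps, Python scripts to look and compute and a tool call to move; the robot and the scene stay as the last step left them, time stands still between calls to the robot, and variables do not carry over. Pictures are saved under pics/ and viewed, at most 10 in all, crops included, and the job is handed in when it is done.

Besides the shell and the picture viewer there is one more tool, called after ">>>" as name(argument=value, ...) on one line, values as JSON. carry_out: Moves the arm, as the interface text tells. Its arguments: {"type":"object","properties":{"claw":{"type":"array","items":{"type":"number"}},"delta_pos":{"type":"array","items":{"type":"array","items":{"type":"number"}}},"angular":{"type":"array","items":{"type":"array","items":{"type":"number"}}},"force":{"type":"number"}},"required":["claw","delta_pos","angular"]}

```bash
mkdir -p pics; cat > h.py <<'E'
import numpy as np, cv2
from cell import arm
def ray(im,c):
    p=np.array([c[0]*560,c[1]*420,1.0]); d=im["T"][:3,:3]@np.linalg.solve(im["mtx"],p); return im["T"][:3,3],d
def onz(im,c,z):
    o,d=ray(im,c); return o+d*(z-o[2])/d[2]
def proj(im,P):
    q=np.linalg.inv(im["T"])@np.append(P,1); u=im["mtx"]@q[:3]; return u[:2]/u[2]
def tri(rs):
    A=np.zeros((3,3));b=np.zeros(3)
    for o,d in rs:
        d=d/np.linalg.norm(d);M=np.eye(3)-np.outer(d,d);A+=M;b+=M@o
    return np.linalg.solve(A,b)
E
python3 - <<'E'
from h import *
np.set_printoptions(precision=4,suppress=True)
s=arm.observe(); print({k:np.round(v,3) for k,v in s.items()})
ims={n:arm.get_image(n) for n in("scene","top")}
for n,im in ims.items(): cv2.imwrite(f"pics/{n}0.png",im["frame"][:,:,::-1]); print(n,im["T"][:3,3],im["T"][:3,2])
for l,z in [("carrier",0),("pocket_left",.008),("pocket_middle",.008),("pocket_right",.008),("bar_grip",.114),("bar_pivot",.026),("tin_a",.008),("meter",0),("flux_bottle",0),("mug",0),("spool",0)]:
    for n,im in ims.items():
        for r in arm.place_of(l,im)[:5]: print(l,n,round(r["conf"],2),np.round(np.array(r["centre"])*[560,420]),onz(im,r["centre"],z)[:2])
E
```

```text
{'clock': np.float64(0.0), 'joints': array([-1.249,  0.435,  0.025,  1.574, -0.012,  1.134, -0.075]), 'dq': array([-0.001,  0.002, -0.001,  0.   , -0.002, -0.001, -0.   ]), 'joint_efforts': array([ -0.001, -66.787,   0.984, -31.445,  -0.061,   0.043,   0.   ]), 'position': array([0.257, 0.569, 0.226]), 'ee_rot': array([-0.662, -3.071,  0.002]), 'force': array([-0.342, -1.497,  0.537]), 'ft_torque': array([-0.035, -0.011, -0.047]), 'gripper_force': np.float64(0.0), 'width': np.float64(1.002)}
scene [ 0.0514 -0.3284  0.7196] [ 0.5801  0.4948 -0.6471]
top [0.5424 0.1519 1.1653] [ 0.0651 -0.0293 -0.9974]
carrier scene 0.85 [286. 249.] [0.5741 0.1041]
carrier top 0.85 [289. 230.] [0.5838 0.0992]
pocket_left scene 0.75 [254. 231.] [0.5611 0.1975]
pocket_left top 0.95 [255. 235.] [0.5705 0.1899]
pocket_left top 0.26 [285. 234.] [0.5714 0.1115]
pocket_middle scene 0.62 [285. 248.] [0.5694 0.1047]
pocket_middle top 0.85 [285. 234.] [0.5722 0.1109]
pocket_right scene 0.81 [314. 262.] [0.5818 0.0256]
pocket_right top 0.6 [317. 226.] [0.5925 0.027 ]
pocket_right top 0.6 [358. 163.] [ 0.7606 -0.0
[... 355 characters left out ...]
259.] [0.5902 0.0299]
tin_a scene 0.55 [256. 230.] [0.5663 0.1949]
tin_a scene 0.54 [285. 246.] [0.5736 0.1068]
tin_a top 0.83 [255. 240.] [0.5582 0.1902]
tin_a top 0.8 [317. 226.] [0.5919 0.0263]
tin_a top 0.7 [300. 285.] [0.4372 0.074 ]
tin_a top 0.49 [288. 234.] [0.5732 0.1034]
meter scene 0.62 [415. 306.] [ 0.6332 -0.2022]
meter top 0.67 [400. 213.] [ 0.6239 -0.2   ]
flux_bottle scene 0.79 [359. 372.] [ 0.432 -0.195]
flux_bottle top 0.43 [400. 282.] [ 0.4382 -0.1945]
flux_bottle top 0.34 [287. 236.] [0.5667 0.1052]
mug scene 0.89 [184. 181.] [0.5758 0.4921]
mug top 0.57 [141. 233.] [0.582  0.4939]
spool scene 0.82 [398. 248.] [ 0.7567 -0.0913]
spool top 0.68 [359. 161.] [ 0.7673 -0.0946]
```

View pics/scene0.png

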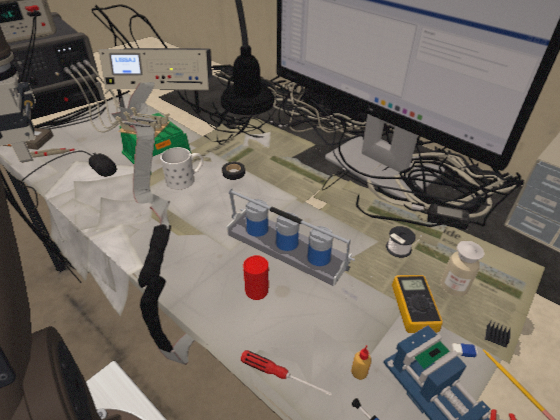

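View pics/top0.png

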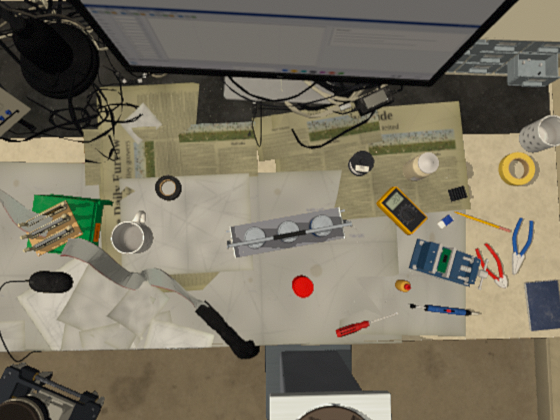

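The scene view shows the carrier centred near (287,243) with three blue tins, and the black sleeve near (285,215). A red look-alike stands in front of it at (256,278). The top view shows the carrier at about (289,231), rotated slightly. Next I'll refine the pose.

```bash
cat >> h.py <<'E'
def model(x,y,yaw,bar):
    c,s=np.cos(yaw),np.sin(yaw)
    W=lambda p:np.array([x+c*p[0]-s*p[1],y+s*p[0]+c*p[1],p[2]])
    L=[]
    for z in(0,.022): L.append([W((a,b,z)) for a,b in((.042,.143),(.042,-.143),(-.042,-.143),(-.042,.143),(.042,.143))])
    t=np.linspace(0,2*np.pi,40)
    for yy in(.085,0,-.085): L.append([W((.026*np.cos(q),yy+.026*np.sin(q),.094)) for q in t])
    g=(.088*np.sin(bar),.026+.088*np.cos(bar)); L.append([W((g[0],-.04,g[1])),W((g[0],.04,g[1]))])
    return L
def overlay(im,name,pars,f=5,r=(215,195,145,75)):
    x0,y0,w,h=r
    A=cv2.resize(im["frame"][y0:y0+h,x0:x0+w,::-1],None,fx=f,fy=f,interpolation=cv2.INTER_CUBIC)
    for l in model(*pars):
        P=np.array([(proj(im,p)+.5-[x0,y0])*f for p in l])
        cv2.polylines(A,[np.int32(np.round(P*8))],False,(0,0,255),1,cv2.LINE_AA,3)
    return A
E
python3 - <<'E'
from h import *
from scipy.optimize import least_squares
ims={n:arm.get_image(n) for n in("scene","top")}
g=(.578,.107,.135,0)
A=overlay(ims["top"],"",g); B=overlay(ims["scene"],"",g,5,(220,180,145,110))[:,:]
cv2.imwrite("pics/ov1.png",A); cv2.imwrite("pics/ov2.png",B)
print(A.shape,B.shape)
# blue bands in scene
hsv=cv2.cvtColor(ims["scene"]["frame"],cv2.COLOR_RGB2HSV)
m=((abs(hsv[...,0].astype(int)-107)<14)&(hsv[...,1]>110)).astype(np.uint8); m[:180]=0;m[290:]=0
n,l,st,c=cv2.connectedComponentsWithStats(m)
for i in range(1,n):
    if st[i,4]>100: print(st[i],c[i])
E
```

```text
(375, 725, 3) (550, 725, 3)
[247 218  21  18 296] [257.00675676 227.42567568]
[276 232  22  19 307] [286.68403909 241.70358306]
[308 246  23  20 324] [318.50617284 256.63888889]
```

View pics/ov1.png

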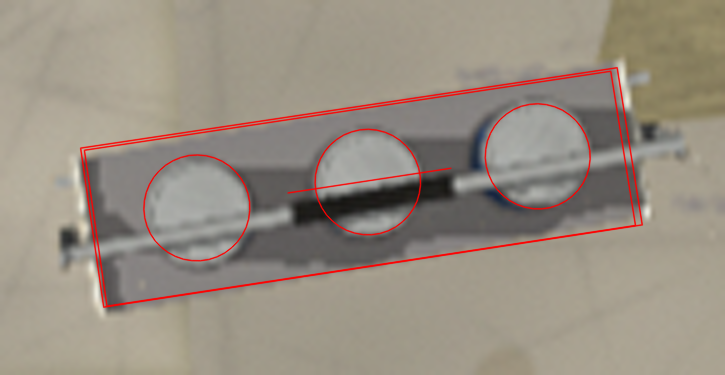

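View pics/ov2.png

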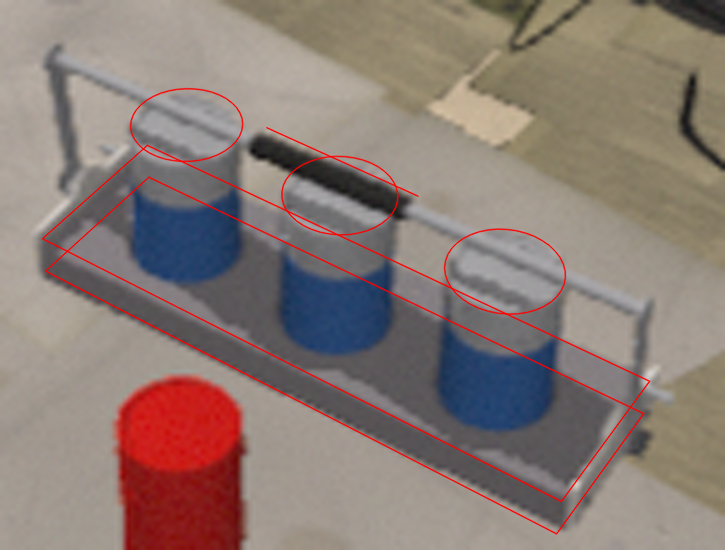

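The top overlay nearly matches, with the lids within about 3 px of the 5x crop. The sleeve's centre at (373,199) in the crop means the bar leans about 0.1 rad towards the robot. In the scene overlay, the tins and front edge also match to about 2 mm. Next: close the fingers and come in front of the bar.

```bash
cat >> h.py <<'E'
from scipy.spatial.transform import Rotation as Ro
CAR=(.580,.107,.14)
def W(p,car=None):
    x,y,a=car or CAR; c,s=np.cos(a),np.sin(a); return np.array([x+c*p[0]-s*p[1],y+s*p[0]+c*p[1],p[2]])
def plan(wps,car=None):
    """wps: (carrier-frame tcp xyz, rows); tool y along carrier x, pointing down"""
    s=arm.observe(); p=np.array(s["position"]); R=Ro.from_rotvec(s["ee_rot"])
    a=(car or CAR)[2]; y=np.array([np.cos(a),np.sin(a),0]); z=np.array([0,0,-1.]); 
    G=Ro.from_matrix(np.c_[np.cross(y,z),y,z])
    for q,n in wps:
        t=W(q,car); e=(R.inv()*G).as_rotvec(); st=(t-p)/n; print("->",np.round(t,4),"turn",np.round(e,3))
        D,An=[],[]
        for k in range(n):
            D.append([float(round(v,2)) for v in R.inv().apply(st)*100]); An.append([float(round(v,3)) for v in e/n]); R=R*Ro.from_rotvec(An[-1])
        p=t; print("pos",D); print("ang",An)
E
python3 - <<'E'
from h import *
plan([((-.06,0,.2),15),((-.06,0,.102),4)])
E
```

```text
-> [0.5206 0.0986 0.2   ] turn [ 0.    -0.     1.006]
pos [[-2.89, -2.14, 0.18], [-3.03, -1.94, 0.18], [-3.15, -1.73, 0.18], [-3.26, -1.52, 0.18], [-3.35, -1.3, 0.18], [-3.43, -1.07, 0.18], [-3.5, -0.84, 0.18], [-3.54, -0.6, 0.18], [-3.58, -0.36, 0.18], [-3.59, -0.12, 0.18], [-3.59, 0.12, 0.18], [-3.58, 0.36, 0.18], [-3.55, 0.6, 0.18], [-3.5, 0.84, 0.18], [-3.43, 1.07, 0.18]]
ang [[0.0, -0.0, 0.067], [0.0, -0.0, 0.067], [0.0, -0.0, 0.067], [0.0, -0.0, 0.067], [0.0, -0.0, 0.067], [0.0, -0.0, 0.067], [0.0, -0.0, 0.067], [0.0, -0.0, 0.067], [0.0, -0.0, 0.067], [0.0, -0.0, 0.067], [0.0, -0.0, 0.067], [0.0, -0.0, 0.067], [0.0, -0.0, 0.067], [0.0, -0.0, 0.067], [0.0, -0.0, 0.067]]
-> [0.5206 0.0986 0.102 ] turn [ 0.    -0.     0.001]
pos [[-0.0, -0.0, 2.45], [-0.0, -0.0, 2.45], [-0.0, -0.0, 2.45], [-0.0, -0.0, 2.45]]
ang [[0.0, -0.0, 0.0], [0.0, -0.0, 0.0], [0.0, -0.0, 0.0], [0.0, -0.0, 0.0]]
```

>>> carry_out(claw=[0,0,0,0,0,0,0,0,0,0,0,0,0,0,0,0], delta_pos=[[-2.9,-2.15,0.18],[-3.0,-1.95,0.18],[-3.15,-1.75,0.18],[-3.25,-1.5,0.18],[-3.35,-1.3,0.18],[-3.45,-1.05,0.18],[-3.5,-0.85,0.18],[-3.55,-0.6,0.18],[-3.6,-0.35,0.18],[-3.6,-0.1,0.18],[-3.6,0.1,0.18],[-3.6,0.35,0.18],[-3.55,0.6,0.18],[-3.5,0.85,0.18],[-3.45,1.05,0.18],[0,0,0]], angular=[[0,0,0.067],[0,0,0.067],[0,0,0.067],[0,0,0.067],[0,0,0.067],[0,0,0.067],[0,0,0.067],[0,0,0.067],[0,0,0.067],[0,0,0.067],[0,0,0.067],[0,0,0.067],[0,0,0.067],[0,0,0.067],[0,0,0.067],[0,0,0]], force=20)

```text
clock: 2.9
position: [0.5227, 0.0923, 0.2]
ee_rot: [2.068, 2.361, -0.001]
force: [0.1, -1.4, 0.3]
width: 0.004
gripper_force: 0.0
```

```bash
python3 - <<'E'
from h import *
plan([((-.055,0,.102),5),((-.03,0,.102),5),((.035,0,.102),8)])
E
```

```text
-> [0.5255 0.0993 0.102 ] turn [ 0.002  0.003 -0.008]
pos [[0.14, 0.07, 1.96], [0.14, 0.07, 1.96], [0.13, 0.07, 1.96], [0.13, 0.07, 1.96], [0.13, 0.07, 1.96]]
ang [[0.0, 0.001, -0.002], [0.0, 0.001, -0.002], [0.0, 0.001, -0.002], [0.0, 0.001, -0.002], [0.0, 0.001, -0.002]]
-> [0.5503 0.1028 0.102 ] turn [ 0.002 -0.002  0.002]
pos [[-0.0, 0.5, 0.0], [-0.0, 0.5, 0.0], [-0.0, 0.5, 0.0], [-0.0, 0.5, 0.0], [-0.0, 0.5, 0.0]]
ang [[0.0, -0.0, 0.0], [0.0, -0.0, 0.0], [0.0, -0.0, 0.0], [0.0, -0.0, 0.0], [0.0, -0.0, 0.0]]
-> [0.6147 0.1119 0.102 ] turn [ 0.002 -0.002  0.002]
pos [[-0.0, 0.81, 0.0], [-0.0, 0.81, 0.0], [-0.0, 0.81, 0.0], [-0.0, 0.81, 0.0], [-0.0, 0.81, 0.0], [-0.0, 0.81, 0.0], [-0.0, 0.81, 0.0], [-0.0, 0.81, 0.0]]
ang [[0.0, -0.0, 0.0], [0.0, -0.0, 0.0], [0.0, -0.0, 0.0], [0.0, -0.0, 0.0], [0.0, -0.0, 0.0], [0.0, -0.0, 0.0], [0.0, -0.0, 0.0], [0.0, -0.0, 0.0]]
```

>>> carry_out(claw=[0,0,0,0,0,0], delta_pos=[[0.14,0.05,2],[0.14,0.05,2],[0.13,0.05,2],[0.13,0.05,2],[0.13,0.05,1.8],[0,0,0]], angular=[[0,0,-0.001],[0,0,-0.001],[0,0,-0.002],[0,0,-0.002],[0,0,-0.002],[0,0,0]])

```text
clock: 3.5
position: [0.5205, 0.1051, 0.0999]
ee_rot: [-2.047, -2.38, 0.005]
force: [-0.2, -0.5, -0.1]
width: 0.007
gripper_force: 0.0
```

>>> carry_out(claw=[0,0,0,0,0,0,0,0,0,0,0,0], delta_pos=[[0,0.5,0],[0,0.5,0],[0,0.5,0],[0,0.5,0],[0,0.5,0],[0,0.5,0],[0,0.5,0],[0,0.5,0],[0,0.5,0],[0,0.5,0],[0,0.5,0],[0,0,0]], angular=[[0,0,0],[0,0,0],[0,0,0],[0,0,0],[0,0,0],[0,0,0],[0,0,0],[0,0,0],[0,0,0],[0,0,0],[0,0,0],[0,0,0]])

```text
clock: 4.7
position: [0.5775, 0.1129, 0.1017]
ee_rot: [2.05, 2.38, 0.001]
force: [-0.8, -0.4, -0.4]
width: 0.005
gripper_force: 0.0
```

```bash
python3 - <<'E'
from h import *
im=arm.get_image("scene"); s=arm.observe(); print(s["position"],s["force"])
c=CAR; d=np.array(s["position"])[:2]-c[:2]; print(np.cos(c[2])*d[0]+np.sin(c[2])*d[1],-np.sin(c[2])*d[0]+np.cos(c[2])*d[1])
for r in arm.place_of("bar_grip",im)[:2]:
    o,v=ray(im,r["centre"])
    n=np.array([-np.sin(c[2]),np.cos(c[2]),0]); P=o+v*(n@(np.array([c[0],c[1],0])-o))/(n@v); q=P[:2]-c[:2]
    print(r["conf"],P,"angle",np.arctan2(np.cos(c[2])*q[0]+np.sin(c[2])*q[1],P[2]-.026))
cv2.imwrite("pics/push1.png",cv2.resize(im["frame"][130:310,180:420,::-1],None,fx=3,fy=3))
E
```

```text
[0.57718584 0.11281244 0.10174267] [0.20800728 0.24067053 0.20487768]
-0.001975539733032129 0.006148272105817055
0.77 [0.58641906 0.10790459 0.10816006] angle 0.07873756575879519
0.57 [0.58644337 0.10790801 0.01846969] angle 2.428962064020676
```

View pics/push1.png

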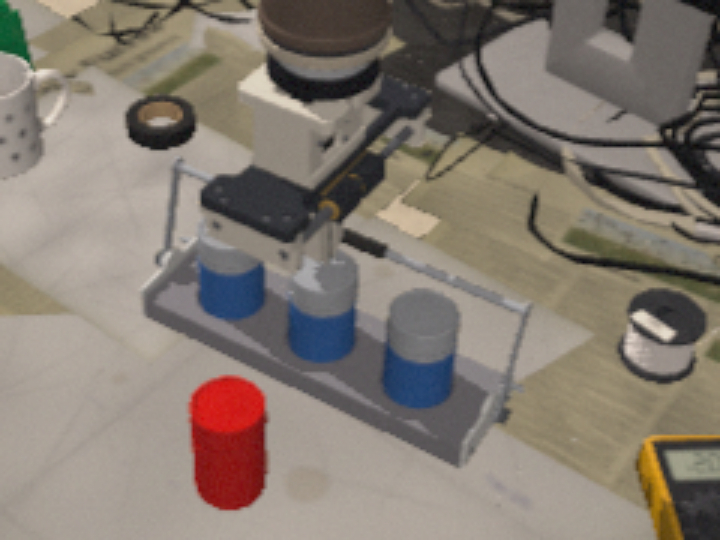

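The bar is following: in the crop, the sleeve at (365,243) is behind the fingers, and the tins are undisturbed. I'll push on at the same height until the tip rides over the bar, then press down along the arc.

>>> carry_out(claw=[0,0,0,0,0,0,0,0,0,0], delta_pos=[[0,0.7,0],[0,0.7,0],[0,0.7,0],[0,0.7,0],[0,0.7,0],[0,0.7,0],[0,0.7,0],[0,0.7,0],[0,0.7,0],[0,0,0]], angular=[[0,0,0],[0,0,0],[0,0,0],[0,0,0],[0,0,0],[0,0,0],[0,0,0],[0,0,0],[0,0,0],[0,0,0]])

```text
clock: 5.8
position: [0.64, 0.1223, 0.1018]
ee_rot: [2.05, 2.38, 0.001]
force: [-0.2, -0.3, 0.3]
width: 0.002
gripper_force: 0.0
```

```bash
python3 - <<'E'
from h import *
th=[.75,.9,1.05,1.2,1.3,1.4]
plan([((.088*np.sin(t)-.002,0,.0315+.088*np.cos(t)),2) for t in th])
E
```

```text
-> [0.6374 0.1151 0.0959] turn [0.001 0.    0.009]
pos [[-0.34, -0.18, 0.29], [-0.34, -0.18, 0.29]]
ang [[0.001, 0.0, 0.004], [0.001, 0.0, 0.004]]
-> [0.6463 0.1163 0.0862] turn [-0.001  0.     0.001]
pos [[-0.0, 0.45, 0.48], [-0.0, 0.45, 0.48]]
ang [[-0.0, 0.0, 0.0], [-0.0, 0.0, 0.0]]
-> [0.6536 0.1174 0.0753] turn [-0.001  0.     0.001]
pos [[-0.0, 0.37, 0.55], [-0.0, 0.37, 0.55]]
ang [[-0.0, 0.0, 0.0], [-0.0, 0.0, 0.0]]
-> [0.6592 0.1182 0.0634] turn [-0.001  0.     0.001]
pos [[-0.0, 0.28, 0.59], [-0.0, 0.28, 0.59]]
ang [[-0.0, 0.0, 0.0], [-0.0, 0.0, 0.0]]
-> [0.662  0.1186 0.055 ] turn [-0.001  0.     0.001]
pos [[-0.0, 0.14, 0.42], [-0.0, 0.14, 0.42]]
ang [[-0.0, 0.0, 0.0], [-0.0, 0.0, 0.0]]
-> [0.6639 0.1188 0.0465] turn [-0.001  0.     0.001]
pos [[-0.0, 0.1, 0.43], [-0.0, 0.1, 0.43]]
ang [[-0.0, 0.0, 0.0], [-0.0, 0.0, 0.0]]
```

>>> carry_out(claw=[0,0,0,0,0,0,0,0,0,0,0,0,0], delta_pos=[[-0.3,-0.15,0.3],[-0.3,-0.15,0.3],[0,0.45,0.48],[0,0.45,0.48],[0,0.37,0.55],[0,0.37,0.55],[0,0.28,0.6],[0,0.28,0.6],[0,0.14,0.42],[0,0.14,0.42],[0,0.1,0.43],[0,0.1,0.43],[0,0,0]], angular=[[0,0,0.004],[0,0,0.004],[0,0,0],[0,0,0],[0,0,0],[0,0,0],[0,0,0],[0,0,0],[0,0,0],[0,0,0],[0,0,0],[0,0,0],[0,0,0]])

```text
clock: 7.1
position: [0.6714, 0.1238, 0.0497]
ee_rot: [2.051, 2.368, 0.024]
force: [16.8, 8.7, 6.2]
width: 0.005
gripper_force: 8.6
```

>>> carry_out(claw=[0,0,0], delta_pos=[[0,0,0.15],[0,0,0.15],[0,0,0]], angular=[[0,0,0],[0,0,0],[0,0,0]])

```text
clock: 7.4
position: [0.6719, 0.1236, 0.0473]
ee_rot: [2.05, 2.367, 0.025]
force: [18.8, 8.5, 5.2]
width: 0.001
gripper_force: 9.0
```

```bash
python3 - <<'E'
from h import *
im=arm.get_image("scene"); 
cv2.imwrite("pics/push2.png",cv2.resize(im["frame"][130:310,180:420,::-1],None,fx=3,fy=3))
E
```

```text
(no output)
```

View pics/push2.png

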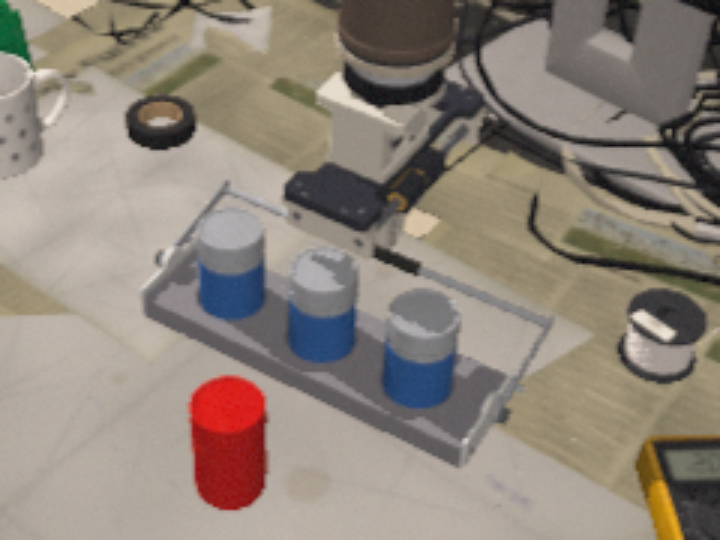

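In the crop, the bar's ends are now at (228,185) and (550,320), so it has swung well back, but the fingers may be behind it. I'll compute the angle.

```bash
python3 - <<'E'
from h import *
im=arm.get_image("scene")
for u,y in(((180+228/3,130+185/3),.15),((180+550/3,130+320/3),-.15)):
    for th in np.arange(.4,1.41,.1):
        P=W((.088*np.sin(th),y,.026+.088*np.cos(th))); print(y,round(th,2),np.round(proj(im,P)-u,1))
E
```

```text
0.15 0.4 [-12.3  -9.3]
0.15 0.5 [-10.2  -9.6]
0.15 0.6 [-8.3 -9.7]
0.15 0.7 [-6.5 -9.4]
0.15 0.8 [-4.9 -8.8]
0.15 0.9 [-3.4 -7.9]
0.15 1.0 [-2.1 -6.6]
0.15 1.1 [-1.  -5.1]
0.15 1.2 [-0.1 -3.4]
0.15 1.3 [ 0.6 -1.4]
0.15 1.4 [1.1 0.8]
-0.15 0.4 [-7.2 -5.3]
-0.15 0.5 [-5.8 -6.2]
-0.15 0.6 [-4.6 -6.7]
-0.15 0.7 [-3.6 -6.8]
-0.15 0.8 [-2.7 -6.5]
-0.15 0.9 [-2.  -5.8]
-0.15 1.0 [-1.5 -4.9]
-0.15 1.1 [-1.1 -3.6]
-0.15 1.2 [-0.9 -2. ]
-0.15 1.3 [-0.9 -0.1]
-0.15 1.4 [-1.1  2.1]
```

>>> carry_out(claw=[0,0,0,0,0,0,0,0], delta_pos=[[0,0.8,0],[0,0.8,0],[0,0.8,0],[0,0,0],[0,0,-2.5],[0,0,-2.5],[0,0,-2.5],[0,0,0]], angular=[[0,0,0],[0,0,0],[0,0,0],[0,0,0],[0,0,0],[0,0,0],[0,0,0],[0,0,0]])

```text
clock: 8.3
position: [0.6888, 0.1226, 0.1215]
ee_rot: [2.058, 2.37, 0.006]
force: [0.4, -0.1, 1.3]
width: 0.001
gripper_force: 0.0
```

```bash
python3 - <<'E'
from h import *
im=arm.get_image("scene"); 
cv2.imwrite("pics/push3.png",cv2.resize(im["frame"][170:290,210:410,::-1],None,fx=4,fy=4,interpolation=cv2.INTER_CUBIC))
E
```

```text
(no output)
```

View pics/push3.png

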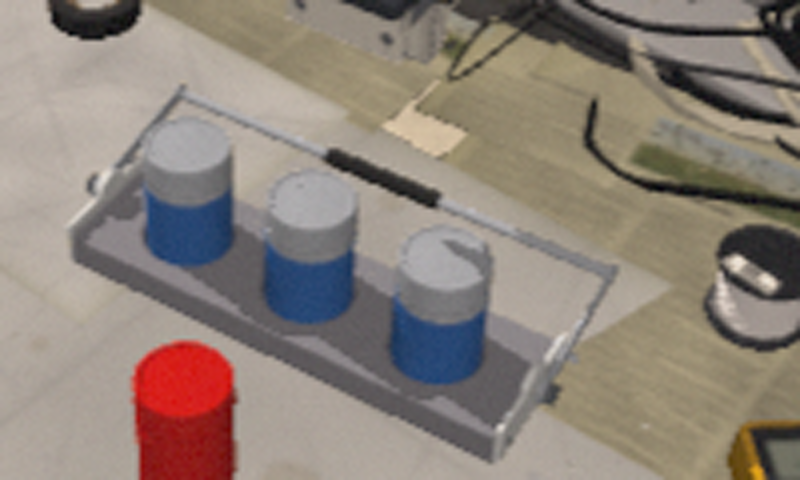

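The bar lies well back: its ends are at (182,92) and (615,270), and the sleeve centre is at (383,178) in the crop. The tins are untouched. I'll check the angle from the sleeve and ends.

```bash
python3 - <<'E'
from h import *
im=arm.get_image("scene")
for u,y in(((383,178),0),((182,92),.15),((615,270),-.15),((76,245),1),((495,445),2)):
    u=np.array(u)/4+[210,170]-.4
    if y==1: print("front-left-top",np.round(proj(im,W((-.042,.143,.022)))-u,1)); continue
    if y==2: print("front-right-top",np.round(proj(im,W((-.042,-.143,.022)))-u,1)); continue
    print(y,[(round(th,2),np.round(proj(im,W((.088*np.sin(th),y,.026+.088*np.cos(th))))-u,1).tolist()) for th in np.arange(1.1,1.41,.1)])
print(arm.observe()["position"])
r=arm.place_of("bar_grip",im)
for q in r[:2]:print(q["conf"],np.array(q["centre"])*[560,420])
E
```

```text
0 [(np.float64(1.1), [-0.1, -5.7]), (np.float64(1.2), [0.5, -4.0]), (np.float64(1.3), [0.9, -2.1]), (np.float64(1.4), [1.1, 0.1])]
0.15 [(np.float64(1.1), [-0.1, -6.1]), (np.float64(1.2), [0.8, -4.3]), (np.float64(1.3), [1.5, -2.4]), (np.float64(1.4), [2.0, -0.2])]
-0.15 [(np.float64(1.1), [-1.1, -4.0]), (np.float64(1.2), [-1.0, -2.4]), (np.float64(1.3), [-1.0, -0.5]), (np.float64(1.4), [-1.1, 1.6])]
front-left-top [-0.2 -3.9]
front-right-top [-0.9 -1.9]
[0.68683062 0.12271324 0.11811076]
0.9 [304.92  213.696]
```

```bash
python3 - <<'E'
from h import *
plan([((.082,0,.110),3),((.082,0,.062),4)])
E
```

```text
-> [0.6612 0.1184 0.11  ] turn [-0.001 -0.     0.001]
pos [[-0.02, -0.85, 0.24], [-0.02, -0.85, 0.24], [-0.02, -0.85, 0.24]]
ang [[-0.0, -0.0, 0.0], [-0.0, -0.0, 0.0], [-0.0, -0.0, 0.0]]
-> [0.6612 0.1184 0.062 ] turn [-0.001 -0.     0.001]
pos [[-0.0, 0.0, 1.2], [-0.0, 0.0, 1.2], [-0.0, 0.0, 1.2], [-0.0, 0.0, 1.2]]
ang [[-0.0, -0.0, 0.0], [-0.0, -0.0, 0.0], [-0.0, -0.0, 0.0], [-0.0, -0.0, 0.0]]
```

>>> carry_out(claw=[0,0,0,0,0,0,0,0,0], delta_pos=[[0,-0.85,0.24],[0,-0.85,0.24],[0,-0.85,0.24],[0,0,0],[0,0,1.2],[0,0,1.2],[0,0,1.2],[0,0,1.2],[0,0,0]], angular=[[0,0,0],[0,0,0],[0,0,0],[0,0,0],[0,0,0],[0,0,0],[0,0,0],[0,0,0],[0,0,0]])

```text
clock: 9.35
position: [0.6604, 0.1191, 0.0603]
ee_rot: [-2.058, -2.371, 0.005]
force: [0.0, -0.0, 0.8]
width: 0.006
gripper_force: 0.0
```

>>> carry_out(claw=[0,0,0,0], delta_pos=[[0,0,0.4],[0,0,0.4],[0,0,0.3],[0,0,0]], angular=[[0,0,0],[0,0,0],[0,0,0],[0,0,0]])

```text
clock: 9.75
position: [0.6617, 0.1193, 0.0517]
ee_rot: [-2.059, -2.372, 0.0]
force: [-0.7, 0.6, 0.1]
width: 0.007
gripper_force: 0.0
```

>>> carry_out(claw=[0,0,0,0], delta_pos=[[0,0,0.2],[0,0,0.2],[0,0,0.1],[0,0,0]], angular=[[0,0,0],[0,0,0],[0,0,0],[0,0,0]])

```text
clock: 10.15
position: [0.6621, 0.1194, 0.0473]
ee_rot: [2.06, 2.372, 0.001]
force: [-0.9, 0.8, 2.6]
width: 0.006
gripper_force: 1.3
```

>>> carry_out(claw=[0,0,0,0], delta_pos=[[0,0,0.2],[0,0,0.2],[0,0,0],[0,0,0]], angular=[[0,0,0],[0,0,0],[0,0,0],[0,0,0]])

```text
clock: 10.55
position: [0.6623, 0.1195, 0.0466]
ee_rot: [2.06, 2.372, 0.004]
force: [-11.5, -0.9, 32.9]
width: 0.005
gripper_force: 16.6
```

```bash
python3 - <<'E'
from h import *
plan([((.082,0,.13),3),((-.03,.21,.2),8)])
E
```

```text
-> [0.6612 0.1184 0.13  ] turn [ 0.002 -0.001  0.001]
pos [[-0.02, -0.04, -2.78], [-0.02, -0.04, -2.78], [-0.02, -0.04, -2.78]]
ang [[0.001, -0.0, 0.0], [0.001, -0.0, 0.0], [0.001, -0.0, 0.0]]
-> [0.521  0.3108 0.2   ] turn [-0.001 -0.001  0.001]
pos [[2.63, -1.4, -0.87], [2.63, -1.4, -0.87], [2.63, -1.4, -0.87], [2.63, -1.4, -0.87], [2.63, -1.4, -0.87], [2.63, -1.4, -0.87], [2.63, -1.4, -0.87], [2.63, -1.4, -0.87]]
ang [[-0.0, -0.0, 0.0], [-0.0, -0.0, 0.0], [-0.0, -0.0, 0.0], [-0.0, -0.0, 0.0], [-0.0, -0.0, 0.0], [-0.0, -0.0, 0.0], [-0.0, -0.0, 0.0], [-0.0, -0.0, 0.0]]
```

>>> carry_out(claw=[0,0,0,9,9,9,9,9,9,9,9,9], delta_pos=[[0,0,-2.8],[0,0,-2.8],[0,0,-2.8],[2.6,-1.4,-0.9],[2.6,-1.4,-0.9],[2.6,-1.4,-0.9],[2.6,-1.4,-0.9],[2.6,-1.4,-0.9],[2.6,-1.4,-0.9],[2.6,-1.4,-0.9],[2.6,-1.4,-0.9],[0,0,0]], angular=[[0,0,0],[0,0,0],[0,0,0],[0,0,0],[0,0,0],[0,0,0],[0,0,0],[0,0,0],[0,0,0],[0,0,0],[0,0,0],[0,0,0]])

```text
clock: 11.75
position: [0.5191, 0.3147, 0.1998]
ee_rot: [-2.05, -2.377, -0.003]
force: [-0.0, -0.1, -0.9]
width: 0.745
gripper_force: 0.0
```

```bash
python3 - <<'E'
from h import *
from scipy.optimize import least_squares
np.set_printoptions(precision=4,suppress=True)
t=arm.get_image("top"); s=arm.get_image("scene")
for n,im in(("top",t),("scene",s)):
    A=overlay(im,"",CAR+(1.4,),5,(215,180,145,80) if n=="top" else (220,180,155,110)); cv2.imwrite(f"pics/ov_{n}2.png",A)
# blue bands in scene: rows, centroid
hsv=cv2.cvtColor(s["frame"],cv2.COLOR_RGB2HSV)
m=((abs(hsv[...,0].astype(int)-107)<14)&(hsv[...,1]>110)).astype(np.uint8); m[:180]=0;m[290:]=0
n,l,st,c=cv2.connectedComponentsWithStats(m); print([(st[i][:4],c[i]) for i in range(1,n) if st[i,4]>100])
for l in("pocket_left","pocket_middle","pocket_right"):
    for im,nn in((t,"t"),(s,"s")):
        for r in arm.place_of(l,im)[:1]: print(l,nn,round(r["conf"],2),onz(im,r["centre"],.008)[:2],W((0,{"l":.085,"m":0,"r":-.085}[l[7]],0))[:2])
# lids in top: bright mask
from math import pi
g=cv2.cvtColor(t["frame"],cv2.COLOR_RGB2GRAY).astype(float)
big=cv2.resize(g,None,fx=4,fy=4,interpolation=cv2.INTER_CUBIC)
for y in(.085,0,-.085):
    c0=(proj(t,W((0,y,.094)))+.5)*4; r0=t["mtx"][0,0]*.026/1.07*4
    best=[]
    for dx in np.arange(-10,11):
        for dy in np.arange(-10,11):
            a=np.linspace(0,2*pi,72,endpoint=False); e=0
            f=lambda r:cv2.remap(big.astype(np.float32),(c0[0]+dx+r*np.cos(a)).astype(np.float32)[None]-.5,(c0[1]+dy+r*np.sin(a)).astype(np.float32)[None]-.5,1)[0]
            best.append((np.median(f(r0-3)-f(r0+3)),dx,dy))
    best.sort(reverse=True); b=np.mean(best[:5],0); p=((c0+b[1:])/4)/[560,420]; print("lid",y,b,onz(t,p-np.array([.5/560,.5/420]),.094)[:2])
E
```

```text
[(array([247, 218,  21,  18], dtype=int32), array([256.9088, 227.3784])), (array([276, 232,  22,  19], dtype=int32), array([286.5942, 241.6786])), (array([308, 246,  23,  20], dtype=int32), array([318.5644, 256.6779]))]
pocket_left t 0.93 [0.5666 0.1999] [0.5681 0.1912]
pocket_left s 0.58 [0.5594 0.1869] [0.5681 0.1912]
pocket_middle t 0.59 [0.5713 0.1075] [0.58  0.107]
pocket_middle s 0.85 [0.5718 0.1112] [0.58  0.107]
pocket_right t 0.86 [0.598  0.0186] [0.5919 0.0228]
pocket_right s 0.65 [0.5811 0.0318] [0.5919 0.0228]
lid 0.085 [29.191  1.4    7.2  ] [0.5637 0.1904]
lid 0 [20.1576  0.4     3.2   ] [0.578  0.1068]
lid -0.085 [56.3004  0.      1.    ] [0.5912 0.0228]
```

View pics/ov_top2.png

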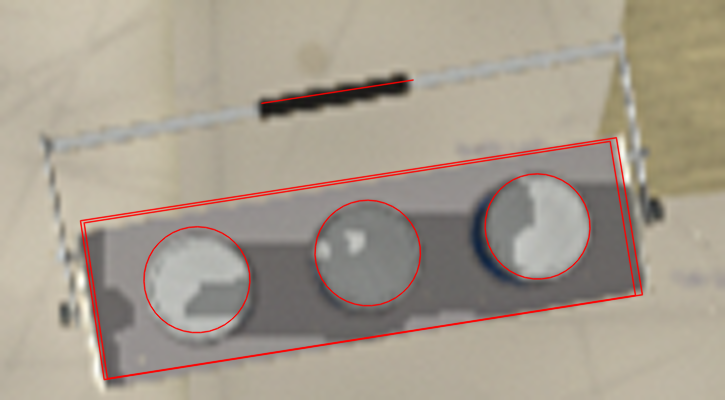

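View pics/ov_scene2.png

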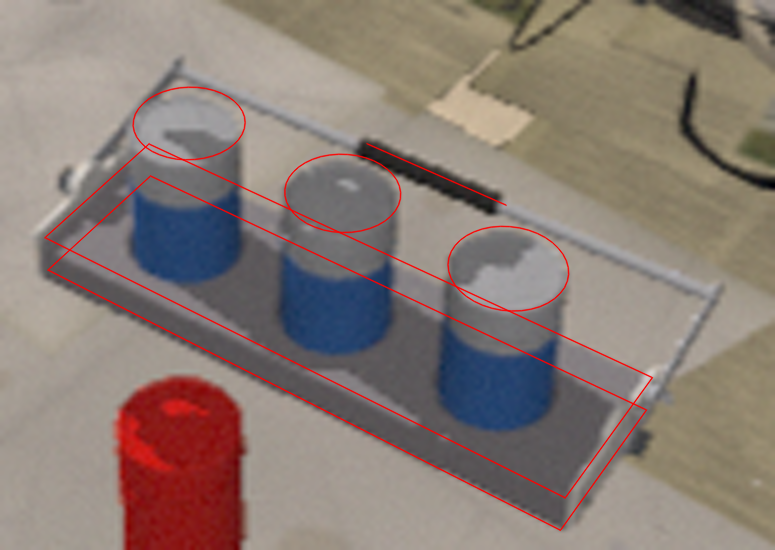

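The top view shows the bar lying at its stop behind the row, with its sleeve at (336,97). The true yaw is slightly larger than my model; the lids give about 0.163 rad and a centre near (0.577, 0.107). The scene view agrees within 2 mm. Next is the left tin.

```bash
sed -i 's/^CAR=.*/CAR=(.577,.1065,.163)/' h.py; python3 - <<'E'
from h import *
plan([((0,.085,.20),4),((0,.085,.043),8)])
E
```

```text
-> [0.5632 0.1904 0.2   ] turn [-0.     0.001 -0.024]
pos [[-3.06, 0.6, -0.03], [-3.07, 0.59, -0.03], [-3.07, 0.57, -0.03], [-3.07, 0.55, -0.03]]
ang [[-0.0, 0.0, -0.006], [-0.0, 0.0, -0.006], [-0.0, 0.0, -0.006], [-0.0, 0.0, -0.006]]
-> [0.5632 0.1904 0.043 ] turn [-0.     0.001  0.   ]
pos [[0.0, 0.0, 1.96], [0.0, 0.0, 1.96], [0.0, 0.0, 1.96], [0.0, 0.0, 1.96], [0.0, 0.0, 1.96], [0.0, 0.0, 1.96], [0.0, 0.0, 1.96], [0.0, 0.0, 1.96]]
ang [[-0.0, 0.0, 0.0], [-0.0, 0.0, 0.0], [-0.0, 0.0, 0.0], [-0.0, 0.0, 0.0], [-0.0, 0.0, 0.0], [-0.0, 0.0, 0.0], [-0.0, 0.0, 0.0], [-0.0, 0.0, 0.0]]
```

>>> carry_out(claw=[9,9,9,9,9,9], delta_pos=[[-3.05,0.6,0],[-3.05,0.6,0],[-3.1,0.55,0],[-3.1,0.55,0],[0,0,0],[0,0,0]], angular=[[0,0,-0.006],[0,0,-0.006],[0,0,-0.006],[0,0,-0.006],[0,0,0],[0,0,0]])

```text
clock: 12.75
position: [0.5633, 0.1901, 0.1989]
ee_rot: [-2.034, -2.394, 0.0]
force: [-0.5, 0.9, -0.4]
width: 0.978
gripper_force: 0.0
```

```bash
python3 - <<'E'
from h import *
plan([((0,.085,.043),8)]); print(arm.observe()["position"])
E
```

```text
-> [0.5632 0.1904 0.043 ] turn [-0.    -0.    -0.001]
pos [[0.0, 0.0, 1.95], [0.0, 0.0, 1.95], [0.0, 0.0, 1.95], [0.0, 0.0, 1.95], [0.0, 0.0, 1.95], [0.0, 0.0, 1.95], [0.0, 0.0, 1.95], [0.0, 0.0, 1.95]]
ang [[-0.0, -0.0, -0.0], [-0.0, -0.0, -0.0], [-0.0, -0.0, -0.0], [-0.0, -0.0, -0.0], [-0.0, -0.0, -0.0], [-0.0, -0.0, -0.0], [-0.0, -0.0, -0.0], [-0.0, -0.0, -0.0]]
[0.56325062 0.19011032 0.19889051]
```

>>> carry_out(claw=[9,9,9,9,9,9,9,9,9], delta_pos=[[0,0,1.95],[0,0,1.95],[0,0,1.95],[0,0,1.95],[0,0,1.95],[0,0,1.95],[0,0,1.95],[0,0,1.95],[0,0,0]], angular=[[0,0,0],[0,0,0],[0,0,0],[0,0,0],[0,0,0],[0,0,0],[0,0,0],[0,0,0],[0,0,0]])

```text
clock: 13.65
position: [0.5607, 0.1922, 0.0404]
ee_rot: [-2.027, -2.396, 0.006]
force: [-0.7, 0.2, 0.9]
width: 0.982
gripper_force: 0.0
```

>>> carry_out(claw=[4,4,4,4,4,4,4], delta_pos=[[0,0,0],[0,0,0],[0,0,0],[0,0,0],[0,0,0],[0,0,0],[0,0,0]], angular=[[0,0,0],[0,0,0],[0,0,0],[0,0,0],[0,0,0],[0,0,0],[0,0,0]], force=8)

```text
clock: 14.35
position: [0.5631, 0.1915, 0.0433]
ee_rot: [2.031, 2.397, 0.001]
force: [-0.5, -0.5, 3.3]
width: 0.566
gripper_force: 8.0
```

>>> carry_out(claw=[4,4,4,4,4,4,4,4,4,4], delta_pos=[[0,0,0],[0,0,0],[0,0,-0.5],[0,0,-1],[0,0,-1.5],[0,0,-1.5],[0,0,-1.5],[0,0,0],[0,0,0],[0,0,0]], angular=[[0,0,0],[0,0,0],[0,0,0],[0,0,0],[0,0,0],[0,0,0],[0,0,0],[0,0,0],[0,0,0],[0,0,0]], force=30)

```text
clock: 15.35
position: [0.5623, 0.1913, 0.1024]
ee_rot: [-2.03, -2.397, 0.001]
force: [0.7, 0.0, -5.7]
width: 0.564
gripper_force: 30.0
```

```bash
cat >> h.py <<'E'
def weigh(n=16):
    F=[];P=[];T=[]
    for _ in range(n):
        arm.get_image("top"); s=arm.observe(); F.append(s["force"]);P.append(s["position"]);T.append(np.r_[s["ft_torque"],s["joint_efforts"]])
    F=np.array(F); print("F",np.round(F.mean(0),3),"sem",np.round(F.std(0)/n**.5,3),"P",np.round(np.mean(P,0),4),"T",np.round(np.mean(T,0),3),"w",s["width"],s["gripper_force"],s["clock"])
E
python3 -c "
from h import *
weigh()"
```

```text
F [-0.207 -0.016 -3.718] sem [0.105 0.103 0.127] P [0.5627 0.1913 0.1027] T [-7.5000e-02  3.3000e-02 -6.0000e-03 -7.0000e-03 -6.7001e+01  7.0910e+00
 -2.6380e+01 -4.4000e-02  4.1000e-02  0.0000e+00] w 0.5649565625631392 30.000132537361992 16.15
```

>>> carry_out(claw=[4,4,4,4,4,4,4,4], delta_pos=[[0,0,1.5],[0,0,1.5],[0,0,1],[0,0,0.5],[0,0,0.5],[0,0,0.5],[0,0,0.5],[0,0,0]], angular=[[0,0,0],[0,0,0],[0,0,0],[0,0,0],[0,0,0],[0,0,0],[0,0,0],[0,0,0]])

```text
clock: 16.95
position: [0.5632, 0.1914, 0.0431]
ee_rot: [2.031, 2.397, 0.001]
force: [-0.1, -0.1, -3.9]
width: 0.565
gripper_force: 30.0
```

```bash
python3 -c "
from h import *
weigh(5)"
```

```text
F [ 0.479 -0.08  -2.913] sem [0.232 0.248 0.069] P [0.5631 0.1914 0.043 ] T [-5.4000e-02 -5.4000e-02  5.0000e-03 -2.1000e-02 -6.9644e+01  7.1800e+00
 -2.2899e+01 -5.5000e-02  1.4600e-01  9.0000e-03] w 0.5637355187597705 29.999421493547658 17.2
```

>>> carry_out(claw=[4,4,4], delta_pos=[[0,0,0.1],[0,0,0.05],[0,0,0]], angular=[[0,0,0],[0,0,0],[0,0,0]])

```text
clock: 17.5
position: [0.5631, 0.1914, 0.0429]
ee_rot: [-2.031, -2.397, -0.002]
force: [-5.2, -1.7, 14.0]
width: 0.56
gripper_force: 30.0
```

>>> carry_out(claw=[9,9,9,9,9,9,9,9,9,9,9], delta_pos=[[0,0,0],[0,0,0],[0,0,0],[0,0,0],[0,0,-1.5],[0,0,-2],[0,0,-2],[0,0,-2],[-2,0,0],[0,0,0],[0,0,0]], angular=[[0,0,0],[0,0,0],[0,0,0],[0,0,0],[0,0,0],[0,0,0],[0,0,0],[0,0,0],[0,0,0],[0,0,0],[0,0,0]])

```text
clock: 18.6
position: [0.5662, 0.1715, 0.117]
ee_rot: [-2.032, -2.396, -0.001]
force: [-0.4, 0.7, 0.3]
width: 0.979
gripper_force: 0.0
```

```bash
python3 - <<'E'
from h import *
weigh(10)
t=arm.get_image("scene")
hsv=cv2.cvtColor(t["frame"],cv2.COLOR_RGB2HSV)
m=((abs(hsv[...,0].astype(int)-107)<14)&(hsv[...,1]>110)).astype(np.uint8); m[:180]=0;m[290:]=0
n,l,st,c=cv2.connectedComponentsWithStats(m); print([(st[i][:4],c[i]) for i in range(1,n) if st[i,4]>100])
plan([((0,0,.118),3),((0,0,.043),5)])
E
```

```text
F [0.144 0.03  0.073] sem [0.157 0.191 0.132] P [0.5659 0.1722 0.1163] T [-8.0000e-02  3.9000e-02 -1.0000e-03  2.1300e-01 -6.4090e+01  6.8270e+00
 -2.5855e+01 -3.1000e-02  4.7000e-02 -4.0000e-03] w 0.9832372437579964 0.0 19.1
[(array([247, 218,  21,  18], dtype=int32), array([256.89726027, 227.5239726 ])), (array([276, 232,  22,  19], dtype=int32), array([286.58064516, 241.65483871])), (array([308, 246,  23,  20], dtype=int32), array([318.51376147, 256.64525994]))]
-> [0.577  0.1065 0.118 ] turn [-0.     0.     0.002]
pos [[-2.2, 0.0, -0.06], [-2.2, 0.0, -0.06], [-2.2, 0.01, -0.06]]
ang [[-0.0, 0.0, 0.001], [-0.0, 0.0, 0.001], [-0.0, 0.0, 0.001]]
-> [0.577  0.1065 0.043 ] turn [-0.     0.    -0.001]
pos [[0.0, 0.0, 1.5], [0.0, 0.0, 1.5], [0.0, 0.0, 1.5], [0.0, 0.0, 1.5], [0.0, 0.0, 1.5]]
ang [[-0.0, 0.0, -0.0], [-0.0, 0.0, -0.0], [-0.0, 0.0, -0.0], [-0.0, 0.0, -0.0], [-0.0, 0.0, -0.0]]
```

>>> carry_out(claw=[9,9,9,9,9,9,9,9,9,9], delta_pos=[[-2.2,0,0],[-2.2,0,0],[-2.15,0,0],[0,0,0],[0,0,1.5],[0,0,1.5],[0,0,1.5],[0,0,1.5],[0,0,1.4],[0,0,0]], angular=[[0,0,0],[0,0,0],[0,0,0],[0,0,0],[0,0,0],[0,0,0],[0,0,0],[0,0,0],[0,0,0],[0,0,0]])

```text
clock: 20.15
position: [0.5756, 0.1074, 0.0406]
ee_rot: [-2.029, -2.396, 0.004]
force: [0.6, -0.4, -0.1]
width: 0.979
gripper_force: 0.0
```

>>> carry_out(claw=[4,4,4,4,4,4], delta_pos=[[0,0,0],[0,0,0],[0,0,0],[0,0,0],[0,0,0],[0,0,0]], angular=[[0,0,0],[0,0,0],[0,0,0],[0,0,0],[0,0,0],[0,0,0]], force=8)

```text
clock: 20.75
position: [0.5771, 0.1071, 0.0427]
ee_rot: [2.031, 2.397, 0.001]
force: [-0.0, 0.0, 3.5]
width: 0.565
gripper_force: 8.0
```

>>> carry_out(claw=[4,4,4,4,4,4,4,4,4,4], delta_pos=[[0,0,0],[0,0,0],[0,0,-0.5],[0,0,-1],[0,0,-1.5],[0,0,-1.5],[0,0,-1.5],[0,0,0],[0,0,0],[0,0,0]], angular=[[0,0,0],[0,0,0],[0,0,0],[0,0,0],[0,0,0],[0,0,0],[0,0,0],[0,0,0],[0,0,0],[0,0,0]], force=30)

```text
clock: 21.75
position: [0.5763, 0.1069, 0.1018]
ee_rot: [-2.03, -2.396, 0.001]
force: [-0.3, 0.5, -1.8]
width: 0.558
gripper_force: 30.0
```

```bash
python3 -c "
from h import *
weigh()"
```

```text
F [-0.161  0.155 -1.739] sem [0.127 0.124 0.117] P [0.5767 0.107  0.1021] T [-7.7000e-02  4.0000e-02  9.0000e-03 -5.0000e-03 -6.4809e+01  6.8790e+00
 -2.5507e+01 -4.3000e-02  5.1000e-02  1.0000e-03] w 0.565963801305001 29.99998431355607 22.55
```

>>> carry_out(claw=[4,4,4,4,4,4,4,4], delta_pos=[[0,0,1.5],[0,0,1.5],[0,0,1],[0,0,0.5],[0,0,0.5],[0,0,0.5],[0,0,0.6],[0,0,0]], angular=[[0,0,0],[0,0,0],[0,0,0],[0,0,0],[0,0,0],[0,0,0],[0,0,0],[0,0,0]])

```text
clock: 23.35
position: [0.5774, 0.107, 0.0416]
ee_rot: [2.031, 2.396, 0.001]
force: [-1.0, 0.1, -0.5]
width: 0.563
gripper_force: 30.0
```

>>> carry_out(claw=[4,4,9,9,9,9,9,9,9,9,9,9], delta_pos=[[0,0,0.05],[0,0,0],[0,0,0],[0,0,0],[0,0,0],[0,0,0],[0,0,-1.6],[0,0,-2],[0,0,-2],[0,0,-2],[0,0,0],[0,0,0]], angular=[[0,0,0],[0,0,0],[0,0,0],[0,0,0],[0,0,0],[0,0,0],[0,0,0],[0,0,0],[0,0,0],[0,0,0],[0,0,0],[0,0,0]])

```text
clock: 24.55
position: [0.577, 0.1072, 0.117]
ee_rot: [2.031, 2.397, 0.001]
force: [0.4, 0.2, -0.9]
width: 0.986
gripper_force: 0.0
```

```bash
python3 - <<'E'
from h import *
t=arm.get_image("scene")
hsv=cv2.cvtColor(t["frame"],cv2.COLOR_RGB2HSV)
m=((abs(hsv[...,0].astype(int)-107)<14)&(hsv[...,1]>110)).astype(np.uint8); m[:180]=0;m[290:]=0
n,l,st,c=cv2.connectedComponentsWithStats(m); print([(st[i][:4],c[i]) for i in range(1,n) if st[i,4]>100])
plan([((0,-.085,.118),4),((0,-.085,.043),5)])
E
```

```text
[(array([247, 219,  21,  17], dtype=int32), array([256.89383562, 227.52739726])), (array([276, 232,  22,  19], dtype=int32), array([286.72875817, 241.69607843])), (array([308, 245,  23,  21], dtype=int32), array([318.44171779, 256.57361963]))]
-> [0.5908 0.0226 0.118 ] turn [-0.001 -0.     0.002]
pos [[-2.14, 0.01, -0.04], [-2.14, 0.01, -0.04], [-2.14, 0.01, -0.04], [-2.14, 0.01, -0.04]]
ang [[-0.0, -0.0, 0.001], [-0.0, -0.0, 0.001], [-0.0, -0.0, 0.001], [-0.0, -0.0, 0.001]]
-> [0.5908 0.0226 0.043 ] turn [-0.001 -0.    -0.002]
pos [[-0.0, 0.0, 1.5], [-0.0, 0.0, 1.5], [-0.0, 0.0, 1.5], [-0.0, 0.0, 1.5], [-0.0, 0.0, 1.5]]
ang [[-0.0, -0.0, -0.0], [-0.0, -0.0, -0.0], [-0.0, -0.0, -0.0], [-0.0, -0.0, -0.0], [-0.0, -0.0, -0.0]]
```

>>> carry_out(claw=[9,9,9,9,9,9,9,9,9,9,9], delta_pos=[[-2.15,0,0],[-2.15,0,0],[-2.1,0,0],[-2.1,0,0],[0,0,0],[0,0,1.5],[0,0,1.5],[0,0,1.5],[0,0,1.5],[0,0,1.4],[0,0,0]], angular=[[0,0,0],[0,0,0],[0,0,0],[0,0,0],[0,0,0],[0,0,0],[0,0,0],[0,0,0],[0,0,0],[0,0,0],[0,0,0]])

```text
clock: 25.7
position: [0.5893, 0.0235, 0.0406]
ee_rot: [-2.029, -2.395, 0.004]
force: [0.5, 0.4, -0.2]
width: 0.98
gripper_force: 0.0
```

>>> carry_out(claw=[4,4,4,4,4,4], delta_pos=[[0,0,0],[0,0,0],[0,0,0],[0,0,0],[0,0,0],[0,0,0]], angular=[[0,0,0],[0,0,0],[0,0,0],[0,0,0],[0,0,0],[0,0,0]], force=8)

```text
clock: 26.3
position: [0.5909, 0.0232, 0.0432]
ee_rot: [2.031, 2.397, 0.001]
force: [-1.5, -0.2, 3.1]
width: 0.564
gripper_force: 8.0
```

>>> carry_out(claw=[4,4,4,4,4,4,4,4,4,4], delta_pos=[[0,0,0],[0,0,0],[0,0,-0.5],[0,0,-1],[0,0,-1.5],[0,0,-1.5],[0,0,-1.5],[0,0,0],[0,0,0],[0,0,0]], angular=[[0,0,0],[0,0,0],[0,0,0],[0,0,0],[0,0,0],[0,0,0],[0,0,0],[0,0,0],[0,0,0],[0,0,0]], force=30)

```text
clock: 27.3
position: [0.5903, 0.0233, 0.1024]
ee_rot: [-2.03, -2.396, 0.001]
force: [-0.6, 0.1, -7.0]
width: 0.56
gripper_force: 30.0
```

```bash
python3 -c "
from h import *
weigh()"
```

```text
F [ 0.237  0.012 -5.756] sem [0.1   0.131 0.159] P [0.5907 0.0232 0.1027] T [-9.2000e-02  3.1000e-02 -7.0000e-03 -8.0000e-03 -6.7714e+01  7.4430e+00
 -2.6945e+01 -3.4000e-02  6.5000e-02  0.0000e+00] w 0.5627377668062665 29.999605865450576 28.1
```

The right tin is the heaviest: about 0.59 kg, against 0.38 (left) and 0.18 (middle). I'll raise it to 15 cm.

>>> carry_out(claw=[4,4,4,4,4,4,4,4,4,4,4,4], delta_pos=[[0,0,-0.5],[0,0,-1.5],[0,0,-1.5],[0,0,-1.5],[0,0,-1.5],[0,0,-1.5],[0,0,-1],[0,0,0],[0,0,0],[0,0,0],[0,0,0],[0,0,0]], angular=[[0,0,0],[0,0,0],[0,0,0],[0,0,0],[0,0,0],[0,0,0],[0,0,0],[0,0,0],[0,0,0],[0,0,0],[0,0,0],[0,0,0]])

```text
clock: 29.3
position: [0.5906, 0.0231, 0.1924]
ee_rot: [-2.031, -2.396, 0.001]
force: [-0.7, -0.6, -5.7]
width: 0.559
gripper_force: 30.0
```

```bash
python3 - <<'E'
from h import *
t=arm.get_image("scene")
cv2.imwrite("pics/end.png",cv2.resize(t["frame"][110:310,180:430,::-1],None,fx=3,fy=3))
hsv=cv2.cvtColor(t["frame"],cv2.COLOR_RGB2HSV)
m=((abs(hsv[...,0].astype(int)-107)<14)&(hsv[...,1]>110)).astype(np.uint8); m[:150]=0;m[290:]=0
n,l,st,c=cv2.connectedComponentsWithStats(m); print([(st[i][:4],c[i]) for i in range(1,n) if st[i,4]>100])
for i in range(1,n):
    if st[i,4]>100 and c[i][0]>300: print(cv2.minAreaRect(np.argwhere(l==i)[:,::-1].astype(np.float32)))
s=arm.observe(); print(s["position"],s["width"],s["gripper_force"],s["force"],s["clock"])
E
```

```text
[(array([312, 195,  26,  22], dtype=int32), array([326.52229299, 207.38216561])), (array([247, 218,  21,  18], dtype=int32), array([256.89726027, 227.5239726 ])), (array([276, 232,  22,  19], dtype=int32), array([286.69836066, 241.68196721]))]
((326.1500244140625, 207.45001220703125), (17.39252281188965, 28.460494995117188), 71.56504821777344)
[0.59066281 0.02313546 0.19249427] 0.5625179657526078 29.999695199076086 [ 0.19403439 -0.86339566 -5.93426899] 29.35
```

View pics/end.png

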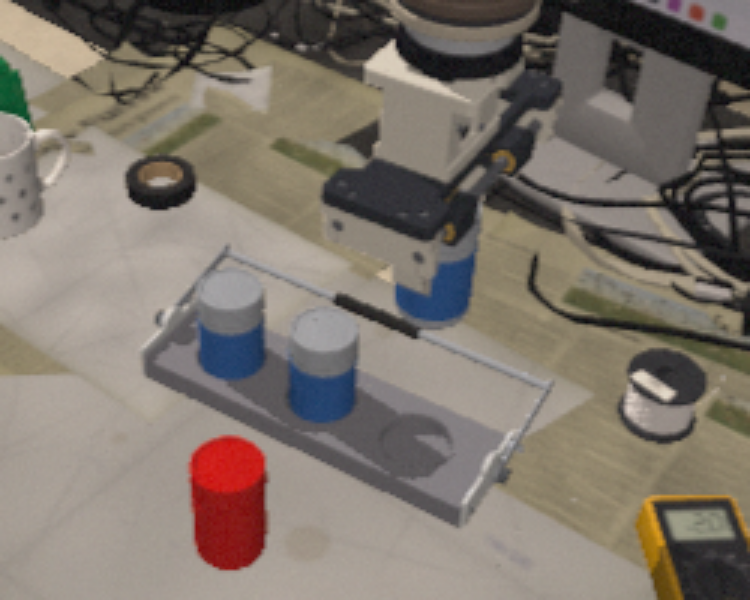

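The right tin hangs upright in the gripper at about (435,285). The other two are seated at (232,325) and (323,365), the bar is back with its sleeve at (375,315), and nothing else has moved.

```bash
python3 -c "
from cell import arm
print(arm.sign_off())"
```

```text
the job is handed in; nothing more can be done
None
```

I've handed the job in (the hand-in gave no verdict): the keeper bar is back at its stop, the right tin, the heaviest at about 0.59 kg, is held upright about 15 cm above its pocket, and the left (about 0.38 kg) and middle (about 0.18 kg) tins are seated again.

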